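# Pass the short box-section offcut through the swing gate

## Robot

A 6-joint arm with a two-finger parallel gripper is mounted at the origin on the work surface. World frame = base frame: x ahead of the robot, y to its left, z up, the work surface at z = 0. Lengths are in mm, angles in rad, forces in N, time in s.
With the tool pointing down it reaches from about 325 to 900 mm from the base axis. Payload 6.1 kg.
Tool frame: the origin (TCP) lies midway between the tips of the shut fingers; the grasp point (between the pads) lies 19 mm behind it; z points along the fingers, y is the direction in which the jaws open and shut (so a half turn about z gives the same grasp; the last joint's range is limited). The gripper opens to 85 mm and grips with 20 to 120 N. Pads are 22 mm wide; open, the fingers measure 114 mm over their backs; the gripper's body (76 mm by 85 mm) begins 54 mm behind the grasp point. The pads swing forward as they close: fully open they stand 13 mm farther back than shut.
Start: joints at [-1.293, 0.22, 1.526, -0, 1.395, -0.126], TCP at [245.565, -574.729, 210.5] pointing down, gripper open.
Joint ranges: [-2.98, 2.98], [-0.91, 2.08], [0.09, 2.57], [-1.24, 4.39], [0.2, 2.65], [-2.68, 2.68]. Speed limits (rad/s): [2.57, 2.57, 3.01, 3.14, 3.14, 3.14].

## Interface

Orientations are given as [roll, pitch, yaw] about the fixed x, y, z axes, in that order (R = Rz(yaw) Ry(pitch) Rx(roll)).
In Python, from workcell import manip gives the robot as it stands. The module is installed in compiled form; this text tells all that it offers.
- The arm moves only by the shell command python3 -m jog 'ROWS'. ROWS is JSON, a list of rows, each a list of 5 numbers: the shift along the tool's x, y, z in mm, then the turn about the tool's z in degrees, then the opening, from 0 (shut) to 1 (fully open). A call has 1 to 10 rows; each row shifts and turns the commanded pose from where the row before left it, along the tool's axes as they then stand; what a row does not reach is not made up. A row lasts 1/10 s, in which the tool goes at most 50 mm and 8.59 degrees, less where a joint would pass 70% of its speed; a pose out of reach is approached as far as the arm can. A call is refused whole if a number of a shift passes 50 or a number of a turn 8.59, either way. A call with a gripper value outside its range is refused whole. The fingers move at their own pace and stop on an object; the grip force is fixed at half the most. Time passes only in rows, so rows that do not move let the fingers close. It gives the time, the measured TCP pose, the force and the opening at its end, in the units of the state.
- manip.state(): the state, without advancing time (a new reading comes with each control period).
- manip.snapshot(name): name is "scene" or "top" or "wrist"; returns the picture (384x512x3 uint8, red, green, blue); there is no depth.
- manip.camera_params(name): a dict with "fx", "fy", "cx", "cy" (pixels), "dist" ([k1, k2, p1, p2, k3] as OpenCV has them; the pictures are not rectified), "origin" and "orientation" of the camera in the world; the wrist camera has in their place "tool_from_camera" (4x4, takes a point from camera to tool coordinates, whose origin is the TCP and whose axes are the flange's). Camera axes: x right, y down, z forward; pixel columns grow to the right and rows downward; lengths in mm; the calibration is good to about 2 mm. A picture is of the moment at which its call begins: read the wrist's pose just before it. camera_params takes no time and is no camera call.
- manip.close_job(): hands the job in, once; it reports no verdict.
The state is a dict: "clock": time; "joint_positions": joint angles; "joint_vel": joint speeds; "joint_torque": joint torques, N m; "eef_pos": TCP position; "eef_rot": TCP orientation; "force": force on the tool from outside, world axes, zero at the start; "wrist_torque": the same for the moment, N m; "width": opening from 0.0 (shut) to 1.0 (fully open).
Only numpy, scipy, OpenCV 4.12 (cv2) and the standard library are available. Lean on these libraries where they do the work, as an engineer would, in place of code of your own. Each camera call takes 0.05 s, during which the arm holds its last target.

## Task

Bring the short square-tube offcut to the pen's swing gate and push it through the gate along the bench, right inside, so that the gate falls shut behind it and the offcut is left lying flat in the pen; do not lift it over the gate or the walls. Leave the long offcut of the same tube where it lies.

Things in the scene. Friction and masses are not known exactly. Their poses are not given: they have to be found in the camera images.
- tube_center (a point): Short offcut of bare steel square tube, 60 mm long (x axis, along the bore) by 40 mm wide (y) by 40 mm high (z), wall 4 mm, about 0.26 kg, lying loose on the bench; the point is its centre, 20 mm above the bench. Beside it, 120 mm or more centre to centre, lie a longer piece of the same tube and a short standing round pipe (48 mm across, 50 mm high).
- gateway (a point): Middle of the 104 mm wide gateway of the grey holding pen, at bench level. x points level into the pen, square to the shut gate; z up. The pen is a fixed fence, open on top, the bench its floor: walls 45 mm high, 4 mm thick, posts 49 mm; inside x = 0 to 234 mm, y = -85 to 85 mm. An angle-iron offcut lies in its far corner (x over 165, y -85 to -20 mm, 40 mm high).
- gate (a joint): Gate leaf: bare aluminium sheet 98 mm long, 6 to 42 mm above the bench, 4 mm thick, on an upright spring hinge at gateway x = 0, y = +52 mm; its free end is at y = -50 mm. 0 rad is shut; it swings only inwards, to 1.6 rad, the free end reaching 102 mm into the pen. A weak spring (under 1 N at the free end) shuts it when nothing holds it.
- long_tube: The look-alike to leave alone: loose offcut of the same bare steel square tube, 120 mm long (x axis) by 40 by 40 mm; its origin is at the centre of its underside.

How it is judged:
By the outcome, as a careful person would: the job done as asked, in the order asked, and still so for the second after the job is handed in, with the robot touching nothing.
It also fails if it takes over 38 s, if anything falls off the work surface, if the arm or the gripper's body presses on something with over 40 N, if the wrist force passes 120 N, or if a joint passes its speed limit or range.

## Working session

There is one attempt and no reset: what is moved stays moved. The work goes in short steps, Python scripts to look and compute and a shell command to move; the robot and the scene stay as the last step left them, time stands still between calls to the robot, and variables do not carry over. Pictures are saved under pics/ and viewed, and the job is handed in when it is done.

```bash
mkdir -p pics; python3 - <<'E'
from workcell import manip
import cv2
s=manip.state();print(s)
for n in("scene","top","wrist"):
    im=manip.snapshot(n);cv2.imwrite(f"pics/{n}0.png",im[:,:,::-1]);print(n,manip.camera_params(n))
E
```

```text
{'clock': 0.0, 'joint_positions': array([-1.29306792e+00,  2.21245983e-01,  1.52761723e+00, -3.47225909e-06,
        1.39469343e+00, -1.26116295e-01]), 'joint_vel': array([ 1.79101058e-03, -9.73348550e-05,  4.58714050e-04, -1.37310242e-03,
       -6.56499082e-04, -2.62556110e-05]), 'joint_torque': array([-1.08615899e-03, -4.96906078e+01, -3.89398849e+01, -3.86637876e-04,
        1.10011239e-02,  1.62925085e-05]), 'eef_pos': array([ 245.40494257, -574.10139488,  209.38374246]), 'eef_rot': array([-3.13964383e+00, -2.43644519e-04,  4.03845072e-01]), 'force': array([ 0.09942116,  0.93266245, -0.52619979]), 'wrist_torque': array([-0.02609804,  0.0156488 , -0.02196391]), 'width': 0.9987326890545862}
scene {'fx': 489.50686080557887, 'fy': 489.50686080557887, 'cx': 259.4007477031711, 'cy': 193.09192526593722, 'dist': array([-0.13648034,  0.        ,  0.        ,  0.        ,  0.        ]), 'origin': array([1347.82984545,  102.50372532,  538.23211789]), 'orientation': array([-2.08976227,  0.02365873,  1.50313632])}
top {'fx': 392.07146606047235, 'fy': 392.07146606047235, 'cx': 255.87142403969108, 'cy': 189.12996022080924, 'dist': array([-0.03146548,  0.        ,  0.        ,  0.        ,  0.        ]), 'origin': array([446.15510934, 126.77901693, 853.12844784]), 'orientation': array([-3.03204296,  0.0295708 , -1.58611522])}
wrist {'fx': 314.63699988672937, 'fy': 314.63699988672937, 'cx': 253.45124152548505, 'cy': 197.45250220747937, 'dist': array([-0.04574837,  0.        ,  0.        ,  0.        ,  0.        ]), 'tool_from_camera': array([[-3.72670823e-04, -9.49519592e-01, -3.13707517e-01,
         8.12647869e+01],
       [ 9.99999646e-01, -1.17155790e-04, -8.33352597e-04,
         1.20678191e-01],
       [ 7.54531966e-04, -3.13707716e-01,  9.49519299e-01,
        -1.62222729e+02],
       [ 0.00000000e+00,  0.00000000e+00,  0.00000000e+00,
         1.00000000e+00]])}
```

View pics/top0.png

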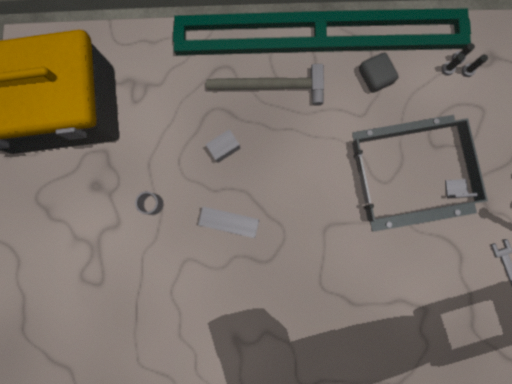

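View pics/scene0.png

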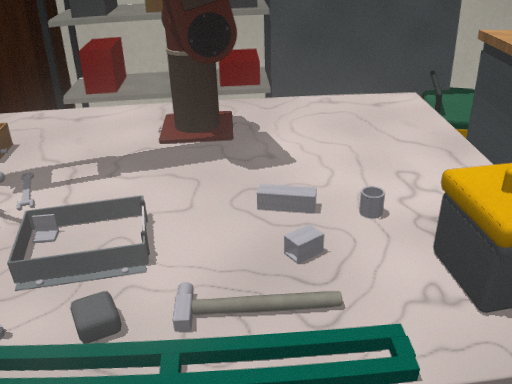

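View pics/wrist0.png

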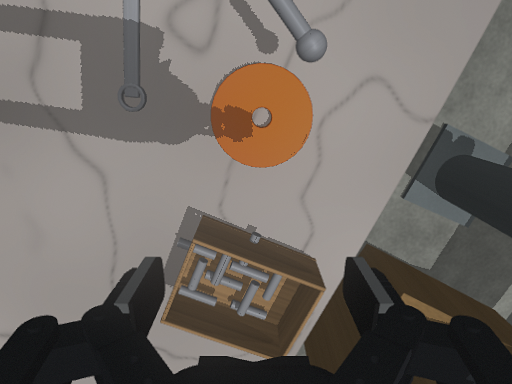

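The top view looks along -z with world +x up and +y left. It shows the short tube at about (222,146), the long tube at (228,222), the pipe at (150,203) and the pen at right, with its gate on the left side at about (363,177).

```bash
python3 - <<'E'
import cv2
im=cv2.imread("pics/top0.png")
cv2.imwrite("pics/c1.png",cv2.resize(im[120:245,190:270],None,fx=4.8,fy=4.8,interpolation=cv2.INTER_CUBIC)[:600])
cv2.imwrite("pics/c2.png",cv2.resize(im[105:240,340:490],None,fx=4.4,fy=4.4,interpolation=cv2.INTER_CUBIC))
E
```

```text
(no output)
```

View pics/c1.png

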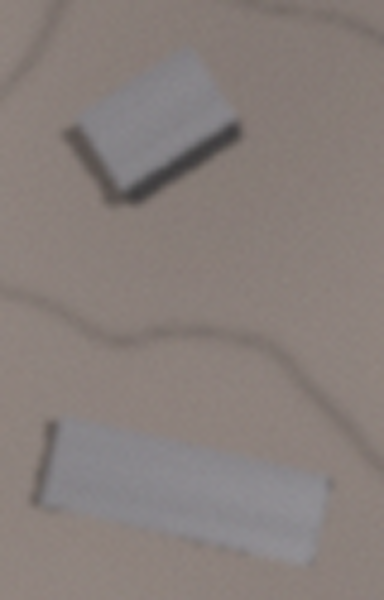

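View pics/c2.png

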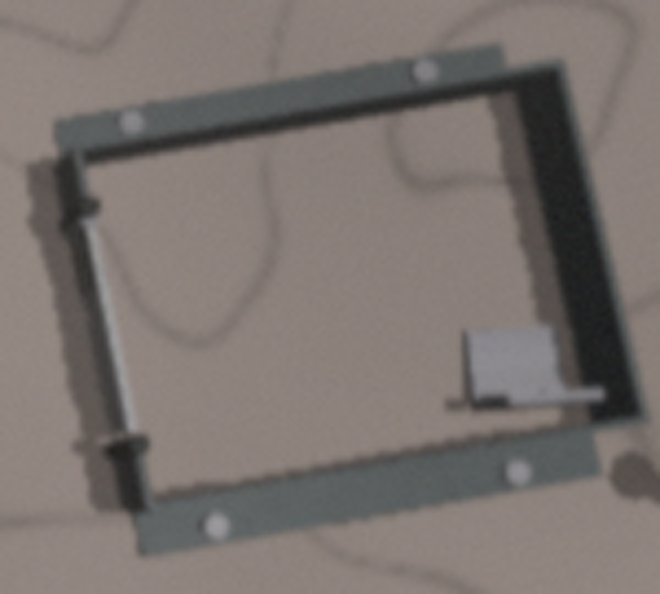

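```bash
cat > h.py <<'E'
import numpy as np,cv2
from scipy.spatial.transform import Rotation as Ro
from scipy.optimize import least_squares
from workcell import manip
def cam(n,st=None):
    c=manip.camera_params(n);K=np.array([[c['fx'],0,c['cx']],[0,c['fy'],c['cy']],[0,0,1]])
    if 'origin' in c: R=Ro.from_euler('xyz',c['orientation']).as_matrix();o=np.array(c['origin'])
    else:
        T=np.array(c['tool_from_camera']);Rt=Ro.from_euler('xyz',st['eef_rot']).as_matrix()
        R=Rt@T[:3,:3];o=Rt@T[:3,3]+st['eef_pos']
    return K,np.array(c['dist']),R,o
def back(C,px,z):
    K,d,R,o=C
    u=cv2.undistortPoints(np.array(px,float).reshape(-1,1,2),K,d)[:,0]
    r=np.c_[u,np.ones(len(u))]@R.T
    return o+r*((z-o[2])/r[:,2])[:,None]
def proj(C,P):
    K,d,R,o=C
    return cv2.projectPoints(np.array(P,float),Ro.from_matrix(R.T).as_rotvec(),-R.T@o,K,d)[0][:,0]
def fit(C,pts,loc,z,x0):
    # pts px; loc Nx2 local coords ; returns x,y,yaw
    W=back(C,pts,z)[:,:2];loc=np.array(loc,float)
    f=lambda p:(loc@np.array([[np.cos(p[2]),np.sin(p[2])],[-np.sin(p[2]),np.cos(p[2])]])+p[:2]-W).ravel()
    r=least_squares(f,x0);return r.x,r.fun.reshape(-1,2)
E
python3 - <<'E'
from h import *
C=cam("top")
print("nadir",proj(C,[[C[3][0],C[3][1],0.]]))
c1=lambda l:np.array(l)/4.8+[190,120]-.4
c2=lambda l:np.array(l)/4.4+[340,105]-.4
s=c1([(75,120),(190,50),(238,120),(125,190)])
print(back(C,s,40)); 
l=c1([(55,420),(330,483),(310,565),(40,503)]);print(back(C,l,40))
p=c2([(62,150),(562,62),(645,415),(147,505)]);W=back(C,p,45);print(W)
g=c2([(80,208),(125,440)]);print(back(C,g,49))
print(back(C,c2([(90,222),(128,432)]),42))
print(back(C,c2([(465,330),(550,325),(600,395),(475,403)]),40))
pw=back(C,[[150,203]],50);print(pw)
E
```

```text
nadir [[267.53384497 232.23630326]]
[[633.12887828 255.60339211  40.        ]
 [663.62812278 204.34712931  40.        ]
 [631.49277899 183.35035297  40.        ]
 [601.2075923  233.49631569  40.        ]]
[[500.38934631 264.45758838  40.        ]
 [471.16684674 145.31871282  40.        ]
 [436.18261127 154.46713779  40.        ]
 [464.52156096 271.00820929  40.        ]]
[[ 637.86511735  -57.18057058   45.        ]
 [ 676.26179887 -298.02536086   45.        ]
 [ 506.39766432 -323.99062581   45.        ]
 [ 468.76867498  -89.35692563   45.        ]]
[[608.82789391 -63.49670903  49.        ]
 [498.93894944 -79.50751647  49.        ]]
[[603.3877723  -69.58501821  42.        ]
 [503.12657375 -82.87688425  42.        ]]
[[ 548.59971209 -244.65479191   40.        ]
 [ 550.23658101 -285.0660572    40.        ]
 [ 516.60115428 -306.23870602   40.        ]
 [ 513.92509153 -247.01174162   40.        ]]
[[510.01247152 369.37996085  50.        ]]
```

Fitted positions: tube centre about (632,219) with its axis at -59°, gateway about (553,-73) with its x axis at -81°. I'll move to near the gate, turn, and check with the wrist camera.

```bash
python3 -m jog '[[37,-33,0,0,1],[37,-33,0,0,1],[37,-33,0,0,1],[37,-33,0,0,1],[37,-33,0,0,1],[37,-33,0,0,1],[37,-33,0,0,1],[37,-33,0,0,1],[37,-33,0,0,1],[37,-33,0,0,1]]'
python3 -m jog '[[37,-33,0,0,1],[37,-33,0,0,1],[0,0,0,-8.5,1],[0,0,0,-8.5,1],[0,0,0,-8.5,1],[0,0,0,-8.5,1],[0,0,0,-8.5,1],[0,0,0,-8.5,1],[0,0,0,-8.5,1],[0,0,0,-8.5,1]]'
python3 -m jog '[[0,0,0,-8,1],[0,0,0,0,1],[0,0,0,0,1]]'
python3 - <<'E'
from h import *
s=manip.state();im=manip.snapshot("wrist")
np.save("w1.npy",np.r_[s['eef_pos'],s['eef_rot']])
print(s['eef_pos'],np.degrees(s['eef_rot']),s['joint_positions'])
cv2.imwrite("pics/w1.png",im[:,:,::-1])
E
```

```text
clock: 1.15
eef_pos: [456.5, -123.9, 210.5]
eef_rot: [3.141, -0.0, 0.404]
force: [0.3, -0.3, -0.4]
width: 1.002
clock: 2.15
eef_pos: [498.0, -36.1, 210.2]
eef_rot: [-3.141, -0.0, 1.597]
force: [-0.1, -0.4, 0.9]
width: 1.003
clock: 2.45
eef_pos: [498.1, -36.1, 210.3]
eef_rot: [-3.141, -0.0, 1.726]
force: [-0.9, 0.3, 0.5]
width: 0.996
[498.09634503 -36.09010599 210.28867031] [-1.79978649e+02 -9.43714473e-03  9.89199009e+01] [-2.30383835e-01 -8.32240364e-02  1.84665749e+00  1.25000743e-05
  1.37856644e+00 -3.86067895e-01]
```

View pics/w1.png

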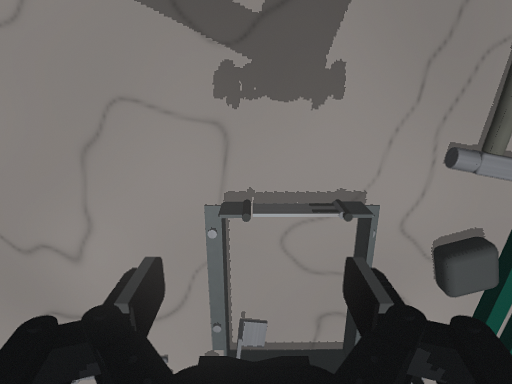

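The pen's gate is at the top of the wrist picture, with posts at about (247,210) and (347,210).

```bash
python3 - <<'E'
import cv2
im=cv2.imread("pics/w1.png")
cv2.imwrite("pics/c3.png",cv2.resize(im[180:300,195:390],None,fx=4,fy=4,interpolation=cv2.INTER_CUBIC))
E
```

```text
(no output)
```

View pics/c3.png

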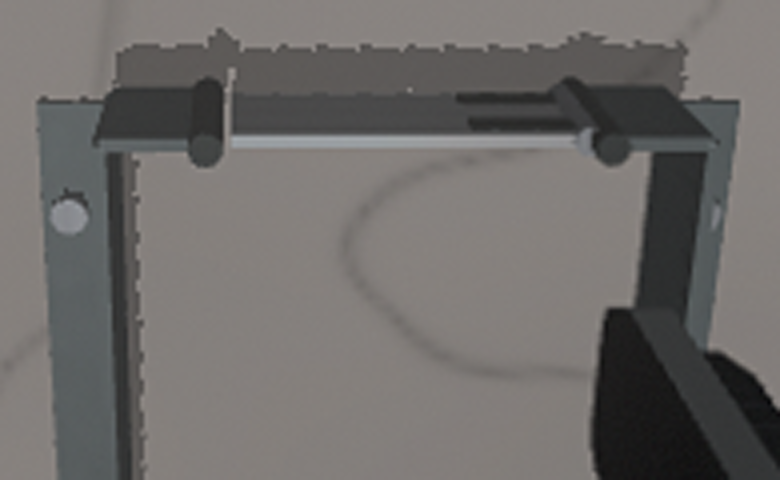

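```bash
python3 - <<'E'
from h import *
a=np.load("w1.npy");C=cam("wrist",dict(eef_pos=a[:3],eef_rot=a[3:]))
f=lambda l:np.array(l)/4+[195,180]-.4
P=back(C,f([(205,150),(612,148)]),49);print("posts",P,P.mean(0))
L=back(C,f([(232,142),(575,142)]),42);print("leaf",L)
W=back(C,f([(97,143),(716,143)]),45);print("wall",W,W.mean(0))
for Q in(P,L,W): d=Q[1]-Q[0];print(np.degrees(np.arctan2(d[1],d[0])),np.linalg.norm(d))
ex=np.degrees
E
```

```text
posts [[497.87930665 -85.54517792  49.        ]
 [609.28854955 -67.56720652  49.        ]] [553.5839281  -76.55619222  49.        ]
leaf [[505.28755716 -84.7638242   42.        ]
 [601.07765386 -69.81479315  42.        ]]
wall [[467.89396497 -89.7507428   45.        ]
 [639.60270797 -62.95929693  45.        ]] [553.74833647 -76.35501987  45.        ]
9.166727182318613 112.85046238473434
8.870048759634264 96.9495546878319
8.868266345501679 173.78628828099093
```

```bash
python3 -m jog '[[38,28.5,0,0,1],[38,28.5,0,0,1],[38,28.5,0,0,1],[39,29,0,0,1],[39,29,0,0,1],[39,29,0,0,1],[0,0,20,-7.4,1],[0,0,20,-7.4,1],[0,0,20,-7.4,1],[0,0,0,0,1]]'
python3 - <<'E'
from h import *
s=manip.state();im=manip.snapshot("wrist")
np.save("w2.npy",np.r_[s['eef_pos'],s['eef_rot']])
print(s['eef_pos'],np.degrees(s['eef_rot']))
cv2.imwrite("pics/w2.png",im[:,:,::-1])
E
```

```text
clock: 3.5
eef_pos: [629.4, 219.0, 146.2]
eef_rot: [-3.135, -0.002, 2.117]
force: [-0.2, -0.4, -0.8]
width: 0.996
[629.35528468 218.96744142 146.18494044] [-1.79611887e+02 -1.31773689e-01  1.21288493e+02]
```

View pics/w2.png

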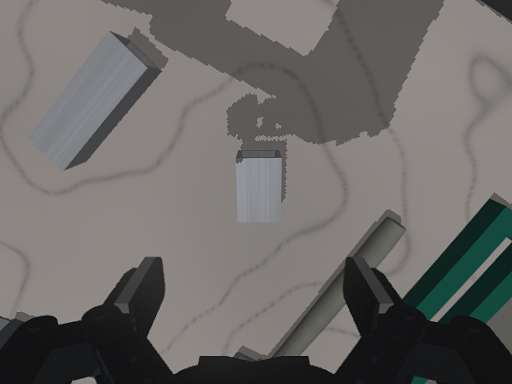

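The short tube's top face spans about (236–281, 158–222), square to the jaws. The hammer handle is to its right, from (400,220) to (265,355).

```bash
python3 - <<'E'
from h import *
a=np.load("w2.npy");C=cam("wrist",dict(eef_pos=a[:3],eef_rot=a[3:]))
Q=back(C,[(236.5,222),(281,222),(281,157.5),(236,157.5)],40);print(Q,Q.mean(0))
for i,j in((1,2),(0,3)): d=Q[j]-Q[i];print(np.degrees(np.arctan2(d[1],d[0])),np.linalg.norm(d))
Rt=Ro.from_euler('xyz',a[3:]).as_matrix()
print("tool",(Q.mean(0)-a[:3])@Rt)
H=back(C,[(375,222),(310,288),(265,335)],25);print("hammer tool",(H-a[:3])@Rt)
E
```

```text
[[632.39288107 183.73426872  40.        ]
 [667.40332606 205.12239421  40.        ]
 [634.84106497 255.61729133  40.        ]
 [601.67713616 235.41122064  40.        ]] [634.07860206 219.97129372  40.        ]
122.81644854415369 60.08357081619832
120.7264015516854 60.11625691825835
tool [ -1.83939656   5.27686448 106.14768176]
hammer tool [[ -38.04668917  119.47532993  120.2912166 ]
 [-113.07561921   60.08206566  120.52098126]
 [-174.74835863   13.50887173  120.69462189]]
```

```bash
python3 -m jog '[[-2,5,0,-0.3,1],[0,0,35,0,1],[0,0,35,0,1],[0,0,35,0,1],[0,0,20,0,1],[0,0,13,0,1],[0,0,0,0,0.6],[0,0,0,0,0.4],[0,0,0,0,0],[0,0,0,0,0]]'
python3 -m jog '[[0,0,0,0,0],[0,0,0,0,0],[0,0,0,0,0],[0,0,0,0,0]]'
python3 - <<'E'
from h import *
s=manip.state();im=manip.snapshot("wrist");t=manip.snapshot("top")
np.save("w3.npy",np.r_[s['eef_pos'],s['eef_rot']])
print(s['eef_pos'],np.degrees(s['eef_rot']),s['width'],s['force'])
cv2.imwrite("pics/w3.png",im[:,:,::-1]);cv2.imwrite("pics/t3.png",t[:,:,::-1])
E
```

```text
clock: 4.55
eef_pos: [639.1, 220.5, 15.4]
eef_rot: [3.138, 0.001, 2.123]
force: [-1.8, -0.4, 5.6]
width: 0.432
clock: 4.95
eef_pos: [639.1, 220.5, 15.4]
eef_rot: [3.138, 0.001, 2.123]
force: [-1.2, -0.6, 6.3]
width: 0.433
[639.0525829  220.54704525  15.37147404] [1.79784959e+02 8.55130143e-02 1.21625579e+02] 0.43260742171677075 [-1.20380907 -0.5854523   6.32125973]
```

View pics/w3.png

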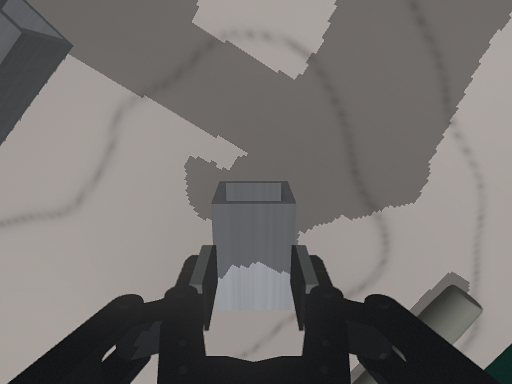

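```bash
python3 - <<'E'
from h import *
a=np.load("w3.npy");C=cam("wrist",dict(eef_pos=a[:3],eef_rot=a[3:]))
Rt=Ro.from_euler('xyz',a[3:]).as_matrix()
Q=back(C,[(213,204),(295,204),(291,309),(216,309)],40);print(((Q-a[:3])@Rt).round(1))
Ct=cam("top")
print("tcp px",proj(Ct,[a[:3]]))
E
```

```text
[[ 31.9 -18.1 -24.7]
 [ 31.8  19.9 -24.6]
 [-26.8  20.4 -24.5]
 [-26.6 -19.  -24.7]]
tcp px [[222.96573314 144.08456792]]
```

View pics/t3.png

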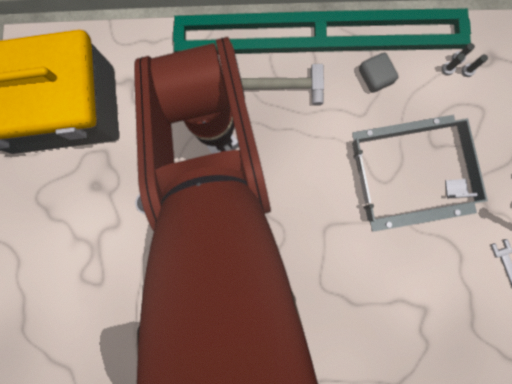

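The grip is high on the tube (TCP z≈15), so I'll open slightly, go lower and re-grip.

```bash
python3 -m jog '[[0,0,0,0,0.65],[0,0,0,0,0.65],[0,0,0,0,0.65],[2.5,0,4,0,0.65],[0,0,4,0,0.65],[0,0,0,0,0.65],[0,0,0,0,0],[0,0,0,0,0],[0,0,0,0,0],[0,0,0,0,0]]'
python3 - <<'E'
from h import *
s=manip.state();im=manip.snapshot("wrist");t=manip.snapshot("scene")
np.save("w4.npy",np.r_[s['eef_pos'],s['eef_rot']])
print(s['eef_pos'],np.degrees(s['eef_rot']),s['width'],s['force'])
cv2.imwrite("pics/w4.png",im[:,:,::-1]);cv2.imwrite("pics/s4.png",t[:,:,::-1])
E
```

```text
clock: 6.05
eef_pos: [636.0, 222.4, 4.6]
eef_rot: [3.141, 0.0, 2.123]
force: [0.5, 0.5, -0.4]
width: 0.45
[636.03188048 222.38940548   4.59848758] [1.79983309e+02 4.26160258e-03 1.21634481e+02] 0.45036240253829685 [ 0.54462799  0.46808233 -0.35618323]
```

View pics/w4.png

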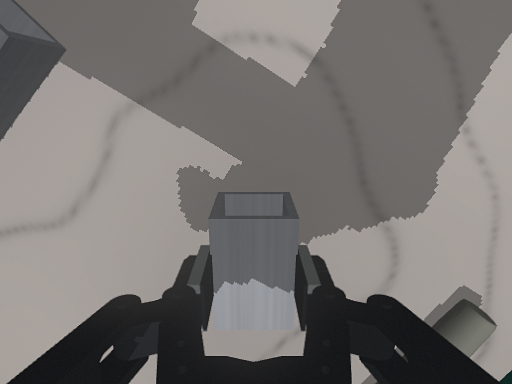

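View pics/s4.png

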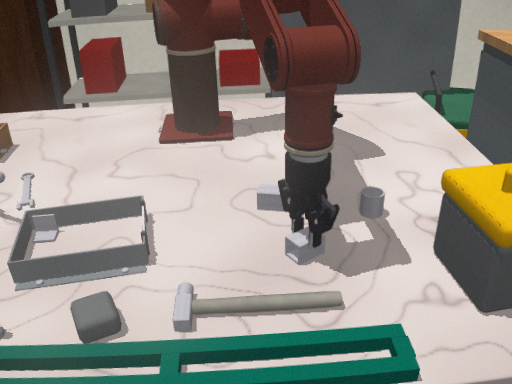

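The grip is good now: pads square on the sides, width 0.45, force about 0. I'll slide it along the bench to the front of the gate, then turn.

```bash
python3 -m jog '[[-10,-14,0,0,0],[-19,-26,0,0,0],[-19,-26,0,0,0],[-19,-26,0,0,0],[-19,-26,0,0,0],[-19,-26,0,0,0],[-19,-26,0,0,0],[-17.4,-27.4,0,0,0],[0,0,0,4,0],[0,0,0,6,0]]'
python3 -m jog '[[0,0,0,6,0],[0,0,0,6,0],[0,0,0,0.7,0],[0,0,0,0,0]]'
python3 - <<'E'
from h import *
s=manip.state();im=manip.snapshot("wrist");t=manip.snapshot("scene")
np.save("w5.npy",np.r_[s['eef_pos'],s['eef_rot']])
p=s['eef_pos'];ex=np.array([.1556,-.9878]);ey=np.array([.9878,.1556]);d=p[:2]-[553.6,-75.5]
print(p,np.degrees(s['eef_rot']),s['width'],s['force'],"gate xy",d@ex,d@ey)
cv2.imwrite("pics/w5.png",im[:,:,::-1]);cv2.imwrite("pics/s5.png",t[:,:,::-1])
E
```

```text
clock: 7.15
eef_pos: [541.4, -2.6, 4.5]
eef_rot: [-3.141, -0.0, 1.943]
force: [0.4, -0.2, -0.4]
width: 0.455
clock: 7.55
eef_pos: [541.9, -1.7, 4.5]
eef_rot: [-3.141, 0.0, 1.729]
force: [-0.4, -0.4, 0.3]
width: 0.451
[541.92087539  -1.68135904   4.53183526] [-1.79991934e+02  9.82546675e-03  9.90645780e+01] 0.4508757106649304 [-0.36263925 -0.38485209  0.25020683] gate xy -74.73532533413776 -0.050458759657680714
```

View pics/w5.png

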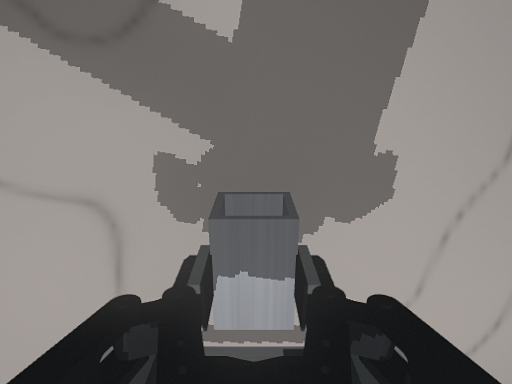

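View pics/s5.png

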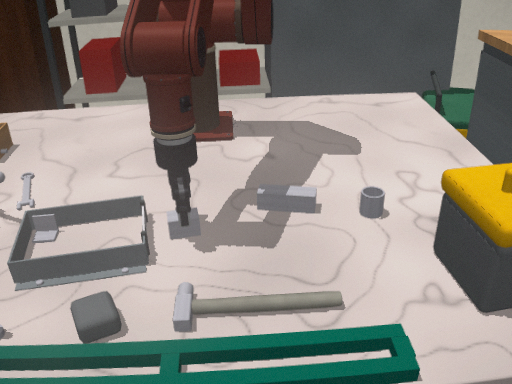

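Aligned at gateway (-75, 0) mm. Now I'll push straight in.

```bash
python3 -m jog '[[-10,-1,0,0,0],[-15,-1,0,0,0],[-15,0,0,0,0],[-12,0,0,0,0],[-12,0,0,0,0],[-12,0,0,0,0],[-12,0,0,0,0]]'
python3 - <<'E'
from h import *
s=manip.state();im=manip.snapshot("wrist");t=manip.snapshot("scene")
p=s['eef_pos'];ex=np.array([.1556,-.9878]);ey=np.array([.9878,.1556]);d=p[:2]-[553.6,-75.5]
print(p,np.degrees(s['eef_rot']),s['width'],s['force'],"gate xy",d@ex,d@ey)
cv2.imwrite("pics/w6.png",im[:,:,::-1]);cv2.imwrite("pics/s6.png",cv2.resize(t[150:320,0:250,::-1],None,fx=3,fy=3))
E
```

```text
clock: 8.35
eef_pos: [553.8, -89.8, 4.5]
eef_rot: [-3.141, -0.0, 1.727]
force: [-0.5, 2.7, 1.4]
width: 0.454
[553.78826001 -89.82762685   4.54220901] [-1.79994329e+02 -1.36233058e-02  9.89235732e+01] 0.45401169927099894 [-0.47326273  2.71897468  1.38084016] gate xy 14.182123057444583 -2.043415502615441
```

View pics/w6.png

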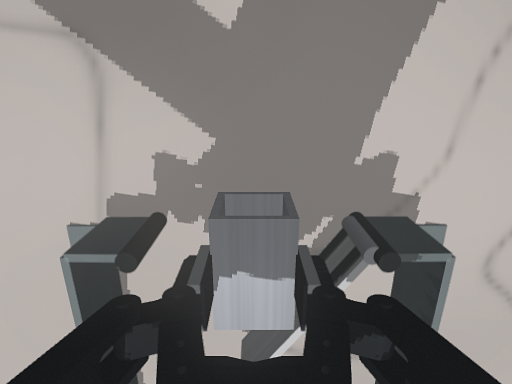

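View pics/s6.png

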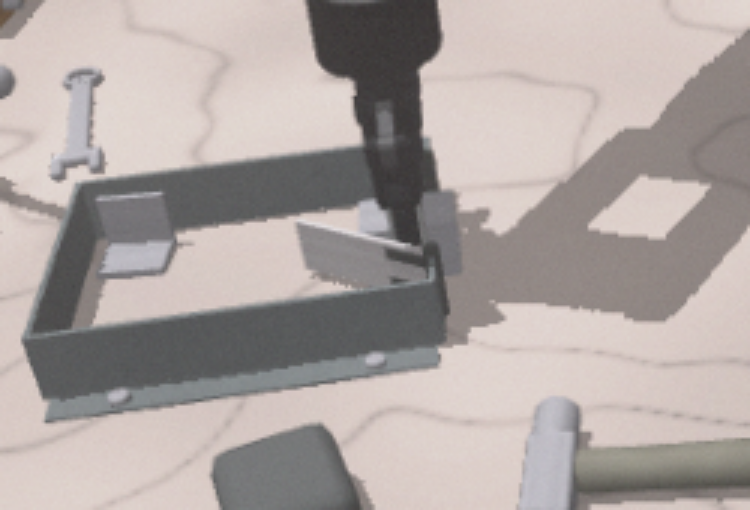

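The gate is swinging open ahead of the tube, which is centred between the posts with low forces. I'll continue.

```bash
python3 -m jog '[[-12,0,0,0,0],[-15,0,0,0,0],[-15,0,0,0,0],[-15,0,0,0,0],[-15,0,0,0,0],[-15,0,0,0,0],[-15,0,0,0,0],[-14,0,0,0,0],[0,0,0,0,0]]'
python3 - <<'E'
from h import *
s=manip.state();im=manip.snapshot("wrist");t=manip.snapshot("scene")
p=s['eef_pos'];ex=np.array([.1556,-.9878]);ey=np.array([.9878,.1556]);d=p[:2]-[553.6,-75.5]
print(p,np.degrees(s['eef_rot']),s['width'],s['force'],"gate xy",d@ex,d@ey)
cv2.imwrite("pics/w7.png",im[:,:,::-1]);cv2.imwrite("pics/s7.png",cv2.resize(t[150:320,0:250,::-1],None,fx=3,fy=3))
E
```

```text
clock: 9.35
eef_pos: [572.2, -206.4, 4.6]
eef_rot: [3.141, 0.002, 1.725]
force: [0.4, -2.3, 1.3]
width: 0.451
[ 572.20660098 -206.39993856    4.57040217] [1.79953794e+02 1.29080031e-01 9.88411411e+01] 0.4512790695484986 [ 0.36656845 -2.34740547  1.26324218] gate xy 132.19814642048115 -1.9884299966418393
```

View pics/w7.png

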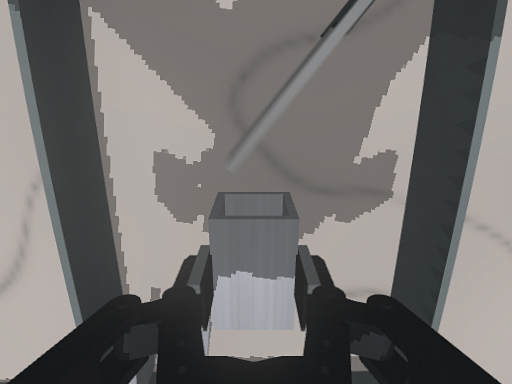

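View pics/s7.png

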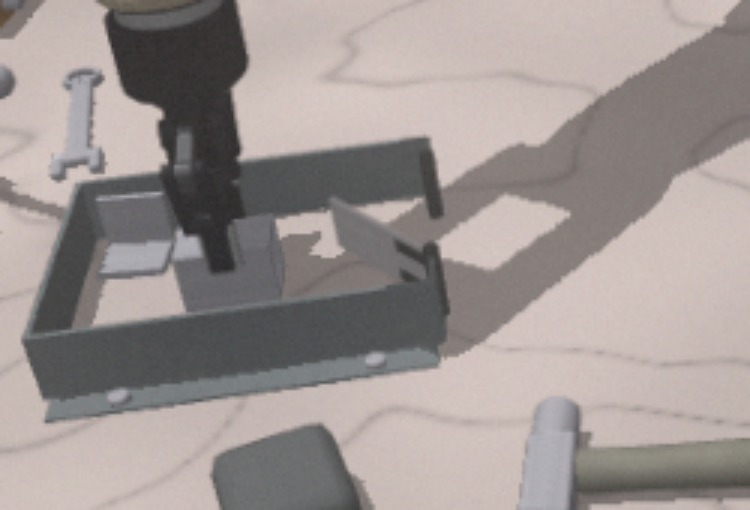

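The tube has passed the leaf, which is already swinging back. I'll shift it a little away from the angle iron and deeper, then release.

```bash
python3 -m jog '[[0,7,0,0,0],[-5,8,0,0,0],[-10,0,0,0,0],[0,0,0,0,0],[0,0,0,0,0.65],[0,0,0,0,0.65],[0,0,0,0,0.65],[0,0,0,0,0.65]]'
python3 - <<'E'
from h import *
s=manip.state();im=manip.snapshot("wrist")
p=s['eef_pos'];ex=np.array([.1556,-.9878]);ey=np.array([.9878,.1556]);d=p[:2]-[553.6,-75.5]
print(p,s['width'],s['force'],"gate xy",d@ex,d@ey)
cv2.imwrite("pics/w8.png",im[:,:,::-1])
E
```

```text
clock: 10.25
eef_pos: [588.6, -215.7, 4.4]
eef_rot: [-3.141, -0.0, 1.727]
force: [-0.4, 1.4, -0.2]
width: 0.647
[ 588.60273131 -215.72820888    4.37629131] 0.646511831719286 [-0.39189281  1.40873056 -0.24663906] gate xy 143.96384972728035 12.756188690314719
```

View pics/w8.png

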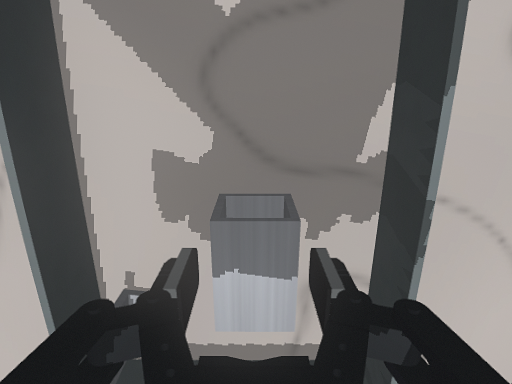

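The fingers are clear of the tube on both sides, so I'll lift straight up.

```bash
python3 -m jog '[[0,0,-8,0,0.65],[0,0,-15,0,0.65],[0,0,-30,0,0.65],[0,0,-40,0,0.65],[0,0,-40,0,0.65],[0,0,-40,0,0.65],[0,0,-30,0,0.65],[0,0,0,0,0.65]]'
python3 - <<'E'
from h import *
s=manip.state();im=manip.snapshot("wrist");t=manip.snapshot("scene")
np.save("w9.npy",np.r_[s['eef_pos'],s['eef_rot']])
print(s['eef_pos'],s['force'])
cv2.imwrite("pics/w9.png",im[:,:,::-1]);cv2.imwrite("pics/s9.png",t[:,:,::-1])
E
```

```text
clock: 11.1
eef_pos: [592.2, -217.5, 216.1]
eef_rot: [3.131, 0.007, 1.727]
force: [0.1, 0.1, 0.4]
width: 0.646
[ 592.16833375 -217.50062778  216.11337432] [0.07022311 0.09752046 0.36310504]
```

View pics/w9.png

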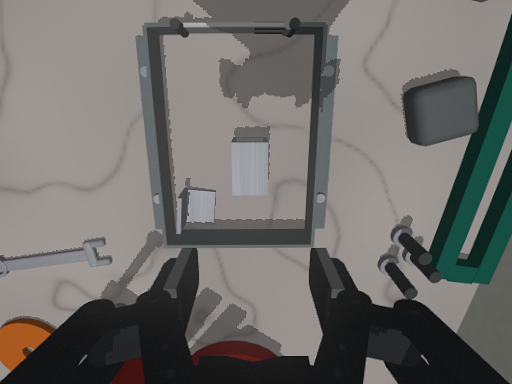

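View pics/s9.png

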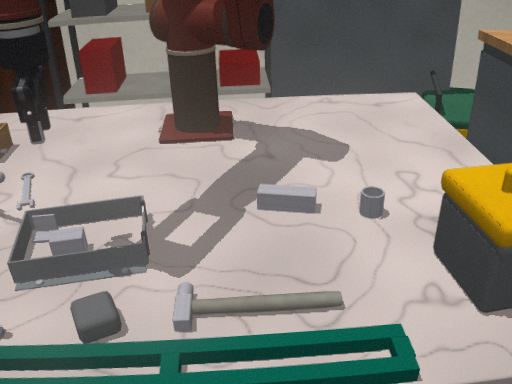

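The tube lies flat inside and the gate looks shut. A final check on settled poses before handing in.

```bash
python3 -m jog '[[0,0,0,0,0.65],[0,0,0,0,0.65],[0,0,0,0,0.65],[0,0,0,0,0.65],[0,0,0,0,0.65]]'
python3 - <<'E'
from h import *
s=manip.state();im=manip.snapshot("wrist");print(s['eef_pos'])
cv2.imwrite("pics/w10.png",cv2.resize(im[5:255,120:350,::-1],None,fx=2.4,fy=2.4,interpolation=cv2.INTER_CUBIC))
C=cam("wrist",s);ex=np.array([.1556,-.9878]);ey=np.array([.9878,.1556])
G=np.array([553.6,-75.5])
for n,px,z in(("tube",[(232,141),(268,141),(268,195),(232,195)],40),("leaf",[(188,27),(285,27)],42)):
    d=back(C,px,z)[:,:2]-G;print(n,np.c_[d@ex,d@ey].round(1))
E
```

```text
clock: 11.7
eef_pos: [588.7, -215.8, 206.9]
eef_rot: [-3.141, -0.001, 1.727]
force: [0.5, 0.1, 0.3]
width: 0.645
[ 588.66714676 -215.80170417  206.93645845]
tube [[109.9  -9. ]
 [109.9  28.5]
 [169.   29.2]
 [168.9 -10.3]]
leaf [[  2.1 -48.3]
 [  2.4  43. ]]
```

View pics/w10.png

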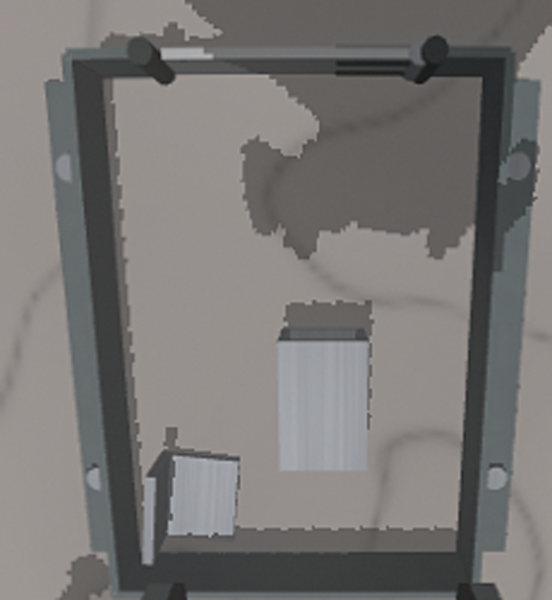

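The zoom shows the leaf square between the posts, so the gate is shut. The tube lies flat at gateway x 110–169, y -10 to 29, clear of the leaf and the angle iron.

```bash
python3 -c "
from workcell import manip
print(manip.close_job())"
```

```text
the job is handed in; nothing more can be done
None
```

The short offcut is lying flat inside the pen with the gate shut behind it, and the job was handed in at about 11.8 s. I gripped the offcut, slid it along the bench to the gateway, and pushed it straight through the gate. Then I shifted it slightly away from the angle iron, released it and lifted the gripper clear.

- **Offcut:** the last wrist picture puts it at gateway x of about 110 to 169 mm and y of about -10 to 29 mm. That is beyond the leaf's sweep and clear of the angle iron.
- **Gate:** the leaf measured at x of about 2 mm along its whole length, so it is shut.
- **Long offcut:** it was not touched, and it looks unmoved in the scene picture. I judged that by eye and did not measure it again.
- **Forces:** wrist readings stayed at about 6 N or less each time I read them. They were read only at the end of each move.

My first grip was too high on the tube (TCP z about 15 mm), so I re-gripped about 8 mm lower before moving it. Nothing in the final checks failed or disagreed.

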